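# Gauge two brass roller sleeves

## Task

Move the jar of rivets that stands in front of the gauge pin onto the cork coaster, upright. Then try each brass sleeve in turn on the horizontal gauge pin: slide it along until it is fully home against the upright or until you feel it stop part way, and never force one that stops. Take it off and lay it flat in its tray before you try the other sleeve: the green tray for the one that goes fully home, the red tray for the one that stops part way; leave the bowl, the tape and the brush alone.

Things in the scene. Friction and masses are not known exactly. Their poses are not given: they have to be found in the camera images.
- pin_tip (a point): Centre of the free end of the gauge's steel pin, 90 mm above the table. The pin is level, 27 mm in diameter and 110 mm long from this end to the upright; its last 10 mm taper to 15 mm at the tip. Site x runs along the pin from the tip towards the upright, z is up. The gauge is fixed to the table: it does not give.
- pin_root (a point): Centre of the pin where it meets the flat face of the grey upright (70 mm wide, 45 mm deep, top 115 mm above the table), 110 mm along x from the tip. A wooden foot 90 mm wide and 18 mm high under the upright starts 15 mm in front of that face. Axes as pin_tip.
- sleeve_a_center (a point): Centre of one of two brass sleeves: a tube 100 mm long, 42 mm outside, 30 mm inside at both ends (1.5 mm play all round on the pin), about 0.35 kg, lying level in the rack, its axis along x, both ends alike. The two look alike outside and either may lie in either place: trial on the pin tells the right one, which slides on until its end meets the upright (centre 50 mm from pin_root).
- sleeve_b_center (a point): Centre of the other sleeve, alike outside. One of the two (not told which) has a collar inside at mid length, 22 mm in bore and 20 mm long, which meets the taper of the pin: it stops hard, about 45 mm on, with its centre about 5 mm short of pin_tip. Do not push harder than a light press.
- rack: Fixed wooden rack, board 110 x 200 x 10 mm; origin under its centre. The sleeves lie along its x, centres 50 mm either side in y, 45 mm above the table, on saddles 14 mm high under each end (42 mm from the middle, 12 mm thick, side lugs up to 34 mm above the table); the middle 70 mm of each sleeve is free on both sides and below.
- tray_green_in (a point): Centre of the inner floor of the green tray (sleeves that fit), 5 mm above the table. Inside 150 mm along x, 120 mm along y, walls 5 mm thick, rim 20 mm above the table. Fixed.
- tray_red_in (a point): The same for the red tray (sleeves that do not fit). Green and red may change places.
- jar_center (a point): Middle of the glass jar of rivets with a brass lid, half-way up: 56 mm in diameter (lid 53 mm), 112 mm tall, about 0.3 kg, point 56 mm above its foot; z is its axis. It stands on the table in line with the pin, in front of the tip.
- coaster: Fixed round cork coaster, 96 mm across and 6 mm thick; origin under its centre, on the table.
- bowl: Brass bowl, 84 mm across, 40 mm high, loose; origin under its centre. Leave alone.
- tape: Yellow roll, a ring 84 mm across and 24 mm high, loose; origin under its centre. Leave alone.
- brush: Glue brush, 170 mm long, lying on the table on the robot's side of the jar, loose, handle along its x. Leave alone.
Mind the look-alikes: they are no part of the job. Of the things that look like the part that bears pin_tip, take the one that is farthest from the robot's base at the start.

How it is judged (in metres and radians):
On the way, in this order (a step that is already met when the one before it is completed fails the run):
1. the jar stands upright on the coaster, let go (horizontal distance between jar_center and coaster below 0.03 m and angle between jar_center's own z axis and vertical below 0.1 rad and height (world z) of jar_center below 0.067 m and contact force between jar and the fingers below 0.2 N), for 0.2 s.
2. the first sleeve is tried on the pin: the right one fully home (end within 5 mm of the upright) or the other on as far as its collar lets it (within 7 mm, pressing on the pin with over 2 N) (((x of sleeve_a_center in the frame of pin_root above -0.055 m and y of sleeve_a_center in the frame of pin_root between -0.006 and 0.006 m and z of sleeve_a_center in the frame of pin_root between -0.006 and 0.006 m and angle between the x axis of sleeve_a_center and the x axis of pin_root, either way round below 0.12 rad) or (x of sleeve_b_center in the frame of pin_tip above -0.012 m and y of sleeve_b_center in the frame of pin_tip between -0.006 and 0.006 m and z of sleeve_b_center in the frame of pin_tip between -0.006 and 0.006 m and angle between the x axis of sleeve_b_center and the x axis of pin_tip, either way round below 0.12 rad and contact force between sleeve_b and gauge above 2 N))).
3. with the first sleeve lying in its own tray, the other is tried on the pin in the same way ((((x of sleeve_a_center in the frame of pin_root above -0.055 m and y of sleeve_a_center in the frame of pin_root between -0.006 and 0.006 m and z of sleeve_a_center in the frame of pin_root between -0.006 and 0.006 m and angle between the x axis of sleeve_a_center and the x axis of pin_root, either way round below 0.12 rad) and (x of sleeve_b_center in the frame of tray_red_in between -0.075 and 0.075 m and y of sleeve_b_center in the frame of tray_red_in between -0.06 and 0.06 m and z of sleeve_b_center in the frame of tray_red_in below 0.032 m)) or ((x of sleeve_b_center in the frame of pin_tip above -0.012 m and y of sleeve_b_center in the frame of pin_tip between -0.006 and 0.006 m and z of sleeve_b_center in the frame of pin_tip between -0.006 and 0.006 m and angle between the x axis of sleeve_b_center and the x axis of pin_tip, either way round below 0.12 rad and contact force between sleeve_b and gauge above 2 N) and (x of sleeve_a_center in the frame of tray_green_in between -0.075 and 0.075 m and y of sleeve_a_center in the frame of tray_green_in between -0.06 and 0.06 m and z of sleeve_a_center in the frame of tray_green_in below 0.032 m)))).
At the end, for the whole second after the job is handed in: The sleeve that goes fully home on the pin lies flat in the green tray and the one that stops part way lies flat in the red tray (centre inside the tray's walls and no more than 32 mm above its floor), both at rest; the jar stands upright on the coaster, within 30 mm of its centre; nothing is held (x of sleeve_a_center in the frame of tray_green_in between -0.075 and 0.075 m and y of sleeve_a_center in the frame of tray_green_in between -0.06 and 0.06 m and z of sleeve_a_center in the frame of tray_green_in below 0.032 m and x of sleeve_b_center in the frame of tray_red_in between -0.075 and 0.075 m and y of sleeve_b_center in the frame of tray_red_in between -0.06 and 0.06 m and z of sleeve_b_center in the frame of tray_red_in below 0.032 m and horizontal distance between jar_center and coaster below 0.03 m and angle between jar_center's own z axis and vertical below 0.1 rad and height (world z) of jar_center below 0.067 m and linear speed of each of sleeve_a, sleeve_b, jar below 0.03 m/s); the robot touches nothing.
It fails at once if a sleeve is forced against the gauge (over 50 N) (contact force between any of sleeve_a, sleeve_b and gauge above 50 N).
It fails at once if the jar is knocked over (angle between jar_center's own z axis and vertical above 0.8 rad).
It fails at once if the bowl, the tape or the brush is moved by more than 30 mm (distance of any of bowl, tape, brush from where it was at the start of the episode above 0.03 m).
It also fails if it takes over 72 s, if anything falls off the work surface, if the arm or the gripper's body presses on something with over 40 N, if the wrist force passes 120 N, or if a joint passes its speed limit or range.

## Robot

A 6-joint arm with a two-finger parallel gripper is mounted at the origin on the work surface. World frame = base frame: x ahead of the robot, y to its left, z up, the work surface at z = 0. Lengths are in mm, angles in rad, forces in N, time in s.
With the tool pointing down it reaches from about 350 to 875 mm from the base axis. Payload 4.2 kg.
Tool frame: the origin (TCP) lies on the mounting face of the last link; the fingertips stand 173 mm ahead of it and the grasp point (between the pads) lies 155 mm ahead of it (tcp_to_grasp is the distance from the TCP to the grasp point, in mm); z points along the fingers, y is the direction in which the jaws open and shut (so a half turn about z gives the same grasp; the last joint's range is limited). The gripper opens to 85 mm and grips with 20 to 120 N. Pads are 22 mm wide; open, the fingers measure 114 mm over their backs; the gripper's body (76 mm by 85 mm) begins 54 mm behind the grasp point. The pads swing forward as they close: fully open they stand 13 mm farther back than shut.
Start: joints at [0.259, 0.385, 0.008, 0, -1.194, -0.259], TCP at [624.98, 0.025, 404.712] pointing down, gripper open.
Joint ranges: [-3.14, 3.14], [-1.21, 2.06], [-1.07, 1.41], [-3.16, 2.05], [-2.99, -0.16], [-3.1, 3.1]. Speed limits (rad/s): [2.79, 2.79, 3.14, 3.14, 3.14, 3.14].

## Interface

Orientations are given as a unit quaternion [x, y, z, w].
In Python, from bench import * gives the robot as it stands. The module is installed in compiled form; this text tells all that it offers.
- The arm moves only by the tool apply_moves, never from a script. Its arguments are lists of equal length, an entry for each row: "fingers": the closure, from 0 (fully open) to 1 (shut); "dp": the shift along the world's x, y, z in cm, a list of three; "yaw": the turn about the world's z in degrees. A call has 1 to 10 rows; each row is the pose to reach, as a shift and turn from the pose measured when the call began; what a row does not reach only later rows make up. A row lasts 1/10 s, in which the tool goes at most 50 mm and 8.59 degrees, less where a joint would pass 70% of its speed; a pose out of reach is approached as far as the arm can. A call with a gripper value outside its range is refused whole. The fingers move at their own pace and stop on an object; the grip force is fixed at half the most. Time passes only in rows, so rows that repeat a pose let the fingers close. It gives the time, the measured TCP pose, the force and the opening at its end, in the units of the state.
- read_state(): the state, without advancing time (a new reading comes with each control period).
- get_image(name): name is "scene" or "side" or "wrist"; returns a dict with "color" (400x640x3 uint8, blue, green, red), "mtx" (3x3 intrinsics, pixels), "k1" (the pictures are not rectified: a ray, as slopes to the right and down, at radius r is drawn at 1 + k1 r^2 times it, then the intrinsics apply), "camera_from_world" (4x4, takes a point from world to camera coordinates); the wrist camera has in their place "tool_from_camera" (4x4, takes a point from camera to tool coordinates, whose origin is the TCP and whose axes are the flange's). Camera axes: x right, y down, z forward; pixel columns grow to the right and rows downward; lengths in mm; the calibration is good to about 2 mm. A picture is of the moment at which its call begins: read the wrist's pose just before it. There is no depth.
- job_done(): hands the job in, once; it reports no verdict.
The state is a dict: "clock": time; "joints": joint angles; "joint_vel": joint speeds; "joint_efforts": joint torques, N m; "position": TCP position; "ee_rot": TCP orientation; "contact_force": force on the tool from outside, world axes, zero at the start; "wrist_torque": the same for the moment, N m; "gripper_width": finger opening in mm.
Only numpy, scipy, OpenCV 4.12 (cv2) and the standard library are available. Lean on these libraries where they do the work, as an engineer would, in place of code of your own. Each camera call takes 0.05 s, during which the arm holds its last target. There are 200 camera calls.

## Working session

There is one attempt and no reset: what is moved stays moved. The work goes in short steps, Python scripts to look and compute and a tool call to move; the robot and the scene stay as the last step left them, time stands still between calls to the robot, and variables do not carry over. Pictures are saved under pics/ and viewed, about 8 in all and at most 12, crops included, and the job is handed in when it is done.

Besides the shell and the picture viewer there is one more tool, called after ">>>" as name(argument=value, ...) on one line, values as JSON. apply_moves: Moves the arm, as the interface text tells. Its arguments: {"type":"object","properties":{"fingers":{"type":"array","items":{"type":"number"}},"dp":{"type":"array","items":{"type":"array","items":{"type":"number"}}},"yaw":{"type":"array","items":{"type":"number"}}},"required":["fingers","dp","yaw"]}

```bash
mkdir -p pics; cat > h.py <<'E'
from bench import *
import numpy as np, cv2
from scipy.spatial.transform import Rotation as R
def ray(im, uv, st=None):
    K=np.array(im["mtx"],float); k1=float(im["k1"])
    d=[(uv[0]-K[0,2])/K[0,0],(uv[1]-K[1,2])/K[1,1]]; d=np.array(d); s=d.copy()
    for _ in range(30): s=d/(1+k1*(s@s))
    v=np.array([s[0],s[1],1.])
    if "camera_from_world" in im:
        M=np.linalg.inv(np.array(im["camera_from_world"],float))
    else:
        T=np.eye(4);T[:3,:3]=R.from_quat(st["ee_rot"]).as_matrix();T[:3,3]=st["position"]
        M=T@np.array(im["tool_from_camera"],float)
    w=M[:3,:3]@v
    return M[:3,3], w/np.linalg.norm(w)
def onz(im,uv,z,st=None):
    o,d=ray(im,uv,st); return o+d*(z-o[2])/d[2]
def tri(rs):
    A=np.zeros((3,3));b=np.zeros(3)
    for o,d in rs:
        P=np.eye(3)-np.outer(d,d);A+=P;b+=P@o
    x=np.linalg.solve(A,b); return x,[np.linalg.norm((np.eye(3)-np.outer(d,d))@(x-o)) for o,d in rs]
def proj(im,p,st=None):
    K=np.array(im["mtx"],float)
    if "camera_from_world" in im: M=np.array(im["camera_from_world"],float)
    else:
        T=np.eye(4);T[:3,:3]=R.from_quat(st["ee_rot"]).as_matrix();T[:3,3]=st["position"]
        M=np.linalg.inv(T@np.array(im["tool_from_camera"],float))
    c=M[:3,:3]@np.array(p,float)+M[:3,3]; s=c[:2]/c[2]; s=s*(1+float(im["k1"])*(s@s))
    return np.array([K[0,0]*s[0]+K[0,2],K[1,1]*s[1]+K[1,2]])
E
python3 - <<'E'
from h import *
import pickle
st=read_state(); print(st)
D={"st":st}
for n in("scene","side","wrist"):
    D[n]=get_image(n)
    if n!="wrist":
        M=np.linalg.inv(D[n]["camera_from_world"]);print(n,M.round(2).tolist(),D[n]["mtx"],D[n]["k1"])
    else: print(D[n]["tool_from_camera"],D[n]["mtx"])
    cv2.imwrite(f"pics/{n}0.png",D[n]["color"])
pickle.dump(D,open("d0.pkl","wb"))
E
```

```text
{'clock': 0.0, 'joints': array([ 2.58593641e-01,  3.85525285e-01,  6.61516734e-03, -5.03652070e-04,
       -1.19396261e+00, -2.58639863e-01]), 'joint_vel': array([ 0.00046677, -0.0010856 ,  0.00047343,  0.00059275,  0.00028043,
       -0.00153234]), 'joint_efforts': array([-9.55001960e-04, -3.92286408e+01,  1.88399577e+01,  4.18616563e+00,
       -4.72148502e-03,  8.27910434e-07]), 'position': array([6.24787491e+02, 3.06625249e-02, 4.03635186e+02]), 'ee_rot': array([-0.70702434,  0.70718841,  0.00072429, -0.00077978]), 'contact_force': array([-0.00485781,  0.3464133 , -0.32870225]), 'wrist_torque': array([ 0.04905865, -0.018445  , -0.00537661]), 'gripper_width': 85.45196905418537}
scene [[0.49, 0.61, -0.62, 1079.23], [0.87, -0.36, 0.33, -249.92], [-0.02, -0.7, -0.71, 716.71], [0.0, 0.0, 0.0, 1.0]] [[381.43375361   0.         311.0452254 ]
 [  0.         381.43375361 198.87322293]
 [  0.           0.           1.        ]] -0.04699366370832575
side [[-1.0, -0.0, 0.03, 469.3], [-0.03, 0.54, -0.84, 889.95], [-0.01, -0.84, -0.54, 606.41], [0.0, 0.0, 0.0, 1.0]] [[382.7324063    0.         322.10513045]
 [  0.         382.7324063  203.17448533]
 [  0.           0.           1.        ]] -0.07654624883722014
[[-1.13007035e-03 -9.47337045e-01 -3.20236235e-01  8.13976770e+01]
 [ 9.99999330e-01 -9.90090597e-04 -5.99932385e-04  1.89950600e-01]
 [ 2.51275288e-04 -3.20236698e-01  9.47337529e-01  3.09170877e+01]
 [ 0.00000000e+00  0.00000000e+00  0.00000000e+00  1.00000000e+00]] [[331.04993657   0.         320.56605381]
 [  0.         331.04993657 203.44218207]
 [  0.           0.           1.        ]]
```

View pics/scene0.png

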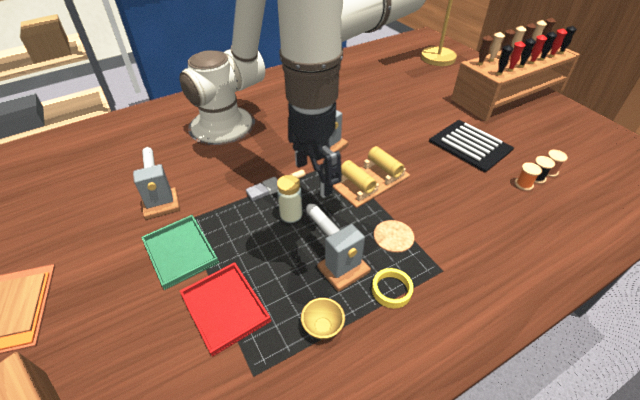

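View pics/side0.png

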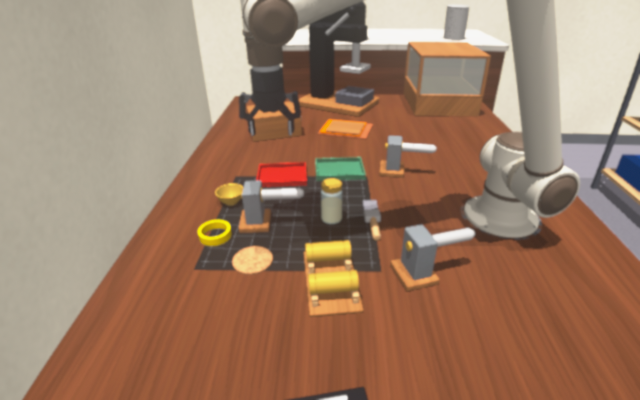

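The scene view shows three gauge-like things: scene (155,190), scene (335,130, partly behind the gripper) and scene (345,250); in the side view they are (395,155), (420,250) and (255,205). The one at scene (345,250) is on the mat, farthest from the base, with the jar (290,200) in front of its tip. It is the one meant, and an enlarged crop will confirm it.

```bash
cat > m.py <<'E'
from h import *
import pickle
D=pickle.load(open("d0.pkl","rb")); S=D["scene"]; V=D["side"]
def hsv(im): return cv2.cvtColor(im["color"],cv2.COLOR_BGR2HSV)
def blobs(im,lo,hi,amin=60):
    m=cv2.inRange(hsv(im),np.array(lo),np.array(hi)); m=cv2.morphologyEx(m,cv2.MORPH_CLOSE,np.ones((3,3)))
    n,l,s,c=cv2.connectedComponentsWithStats(m)
    return [(s[i].tolist(),c[i].round(1).tolist()) for i in range(1,n) if s[i][4]>amin],l
for nm,im in(("scene",S),("side",V)):
    for col,lo,hi in(("green",(65,80,40),(90,255,255)),("red",(0,200,100),(4,255,255)),("yellow",(20,120,90),(32,255,255))):
        for s,c in blobs(im,lo,hi)[0]: print(nm,col,s,c,onz(im,c,0 if col!="green" else 5).round(0)[:2])
a=cv2.resize(S["color"][140:300,230:430],None,fx=2,fy=2.5,interpolation=cv2.INTER_CUBIC)
a=cv2.resize(S["color"][150:300,240:440],(800,600),interpolation=cv2.INTER_CUBIC)
cv2.imwrite("pics/c1.png",a)
b=cv2.resize(V["color"][165:315,190:390],(800,600),interpolation=cv2.INTER_CUBIC)
cv2.imwrite("pics/c2.png",b)
E
python3 m.py
```

```text
scene green [142, 215, 77, 74, 3289] [179.0, 251.1] [ 455. -267.]
scene yellow [422, 0, 34, 66, 424] [441.2, 49.5] [ -53. 1021.]
scene yellow [369, 148, 35, 30, 337] [385.7, 164.0] [442. 342.]
scene yellow [341, 161, 35, 32, 329] [357.9, 179.5] [456. 236.]
scene yellow [278, 175, 22, 19, 183] [290.6, 185.3] [382.  63.]
scene yellow [372, 268, 42, 40, 737] [391.6, 287.0] [776. 105.]
scene yellow [301, 298, 44, 41, 1116] [322.9, 317.1] [762. -58.]
scene yellow [0, 327, 34, 20, 282] [16.0, 338.9] [ 502. -623.]
side green [317, 159, 47, 18, 753] [339.7, 168.3] [ 451. -269.]
side red [258, 163, 48, 20, 716] [282.9, 173.6] [ 642. -240.]
side yellow [322, 178, 20, 14, 217] [331.4, 184.1] [ 478. -170.]
side yellow [216, 183, 27, 20, 353] [229.5, 191.8] [ 796. -121.]
side yellow [197, 218, 35, 29, 724] [214.6, 232.1] [787.  87.]
side yellow [305, 240, 46, 20, 763] [328.0, 249.7] [484. 156.]
side yellow [308, 270, 50, 23, 907] [333.0, 281.0] [471. 265.]
```

View pics/c1.png

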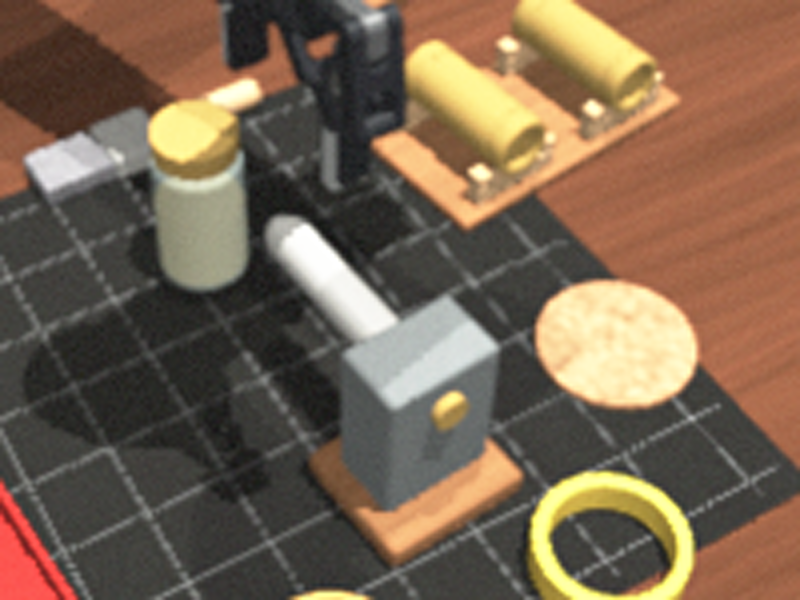

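View pics/c2.png

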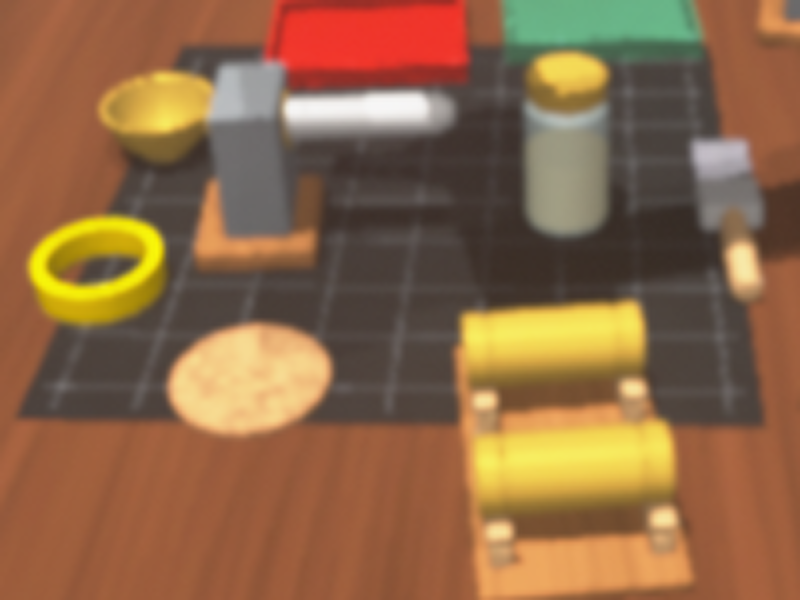

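The crops confirm it: the gauge has its pin tip at scene (311,207) and side (301,193), and the jar stands straight in front of it. Now the wrist picture and the first triangulations.

```bash
cat > m2.py <<'E'
from h import *
import pickle
D=pickle.load(open("d0.pkl","rb")); S=D["scene"]; V=D["side"]
c1=lambda u,v:(240+u/4-.4,150+v/4-.4); c2=lambda u,v:(190+u/4-.4,165+v/4-.4)
P={"tip":(c1(284,232),c2(443,113)),"root":(c1(382,322),c2(290,116)),"lidtop":(c1(193,121),c2(568,73)),
"upright_top_frontR":(c1(462,298),c2(286,66)),"sl1 far(-x) top":(c1(437,46),c2(640,310)),
"foot nearcorner":(c1(520,475),c2(200,250)),"rack corner +x-y":(c1(470,215),c2(456,345))}
for k,(a,b) in P.items():
    x,r=tri([ray(S,a),ray(V,b)]); print(k,x.round(1),np.round(r,1), "wrist px",proj(D["wrist"],x,D["st"]).round(0))
print("coaster z6",onz(S,c1(616,343),6).round(1),onz(V,c2(250,378),6).round(1))
print("jar base front S",onz(S,c1(203,288),0).round(1),"V",onz(V,c2(567,233),0).round(1))
print("red", [onz(V,p,20).round(0)[:2].tolist() for p in((259,165),(305,165),(308,184),(257,186))])
print("red scene",[onz(S,p,20).round(0)[:2].tolist() for p in((181,296),(233,264),(269,315),(212,349))])
print("green scene",[onz(S,p,20).round(0)[:2].tolist() for p in((143,236),(181,216),(217,257),(160,284))])
E
python3 m2.py
```

```text
tip [557.8  30.4  88.5] [0.7 0.7] wrist px [393. 219.]
root [652.3  41.2  95.6] [5.7 5.7] wrist px [290. 234.]
lidtop [474.8  17.4 112.5] [2.1 2.1] wrist px [498. 215.]
upright_top_frontR [664.4  62.6 133.5] [13.6 13.6] wrist px [272. 276.]
sl1 far(-x) top [436.9 211.3  65.5] [3.3 3.3] wrist px [481. 356.]
foot nearcorner [719.2  85.   14.7] [1.1 1.1] wrist px [240. 240.]
rack corner +x-y [541.9 174.7  12.2] [1.3 1.3] wrist px [385. 303.]
coaster z6 [667.7 193.7   6. ] [664.7 200.9   6. ]
jar base front S [499.8   2.5   0. ] V [476.9  42.    0. ]
red [[725.0, -265.0], [568.0, -264.0], [550.0, -135.0], [707.0, -123.0]]
red scene [[585.0, -296.0], [563.0, -171.0], [714.0, -154.0], [724.0, -277.0]]
green scene [[380.0, -330.0], [363.0, -232.0], [527.0, -196.0], [534.0, -327.0]]
```

View pics/wrist0.png

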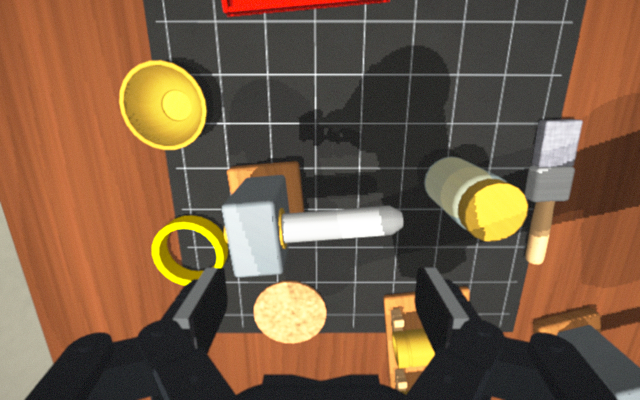

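The wrist view shows the pin tip at (402,220) with its root at (285,228), the jar lid centred at (497,211), the coaster at (290,312), the brush at (550,190) and part of the near sleeve at (415,350).

```bash
cat > m3.py <<'E'
from m2 import *
W=D["wrist"];st=D["st"];H=cv2.cvtColor(W["color"],cv2.COLOR_BGR2HSV)
def ell(lo,hi,box,im=H):
    m=np.zeros(im.shape[:2],np.uint8);x0,y0,x1,y1=box;m[y0:y1,x0:x1]=cv2.inRange(im,np.array(lo),np.array(hi))[y0:y1,x0:x1]
    c=max(cv2.findContours(m,0,2)[0],key=cv2.contourArea); return cv2.fitEllipse(cv2.convexHull(c)),cv2.contourArea(c)
lid,a=ell((20,120,60),(32,255,255),(455,170,535,250));print("lid",lid,a)
print("lid on z112",onz(W,lid[0],110,st))
x,r=tri([ray(S,P["lidtop"][0]),ray(V,P["lidtop"][1]),ray(W,lid[0],st)]);print("lid tri",x.round(1),np.round(r,1))
co,a=ell((5,40,120),(25,170,255),(245,275,335,350));print("coaster",co,a,onz(W,co[0],6,st))
# pin: bright grey columns
g=W["color"].astype(int).max(2);sat=H[:,:,1]
pts=[]
for u in range(295,382,3):
    col=np.where((g[195:250,u]>85)&(sat[195:250,u]<60))[0]+195
    pts.append((u,col.min(),col.max()))
pts=np.array(pts);print(pts[::6].tolist())
top=np.polyfit(pts[:,0],pts[:,1],1);bot=np.polyfit(pts[:,0],pts[:,2],1)
mid=lambda u:(u,(np.polyval(top,u)+np.polyval(bot,u))/2)
p1,p2=onz(W,mid(300),90,st),onz(W,mid(380),90,st)
print("pin axis",p1,p2,"yaw deg",np.degrees(np.arctan2(*(p1-p2)[[1,0]])))
print("pin row at tip",mid(395),mid(400),g[int(mid(400)[1]),385:412].tolist())
for u in(396,400,404): print(u,onz(W,mid(u),90,st).round(1))
E
python3 m3.py | sed -n '/^lid /,$p'
```

```text
lid ((492.9940490722656, 209.7713165283203), (61.96147537231445, 69.40350341796875), 82.26885223388672) 3251.0
lid on z112 [478.21995559  13.36415238 110.        ]
lid tri [476.   15.3 111.3] [3.9 1.3 3.2]
coaster ((289.5304870605469, 339.17578125), (89.90748596191406, 118.82868957519531), 178.4576873779297) 4584.5 [666.46316284 237.31484428   6.        ]
[[295, 213, 248], [313, 208, 248], [331, 208, 248], [349, 208, 248], [367, 207, 248]]
pin axis [643.1813561   39.04580876  90.        ] [569.22234369  36.962892    90.        ] yaw deg 1.6132016638682232
pin row at tip (395, np.float64(226.26798029556647)) (400, np.float64(226.1275862068965)) [210, 212, 211, 213, 213, 208, 212, 211, 210, 202, 206, 200, 192, 191, 187, 187, 174, 134, 76, 31, 32, 32, 40, 34, 33, 34, 38]
396 [554.4  36.6  90. ]
400 [550.8  36.4  90. ]
404 [547.1  36.3  90. ]
```

>>> apply_moves(fingers=[0,0,0,0,0,0,0,0,0,0], dp=[[-3,0.3,0],[-6,0.6,0],[-9,1,0],[-12,1.3,0],[-14.9,1.6,0],[-14.9,1.6,0],[-14.9,1.6,0],[-14.9,1.6,0],[-14.9,1.6,0],[-14.9,1.6,0]], yaw=[-8.5,-17,-25.5,-34,-42.5,-51,-59.5,-68,-76.5,-85])

```text
clock: 1.15
position: [475.6, 16.0, 403.7]
ee_rot: [-0.04, 0.999, 0.001, -0.0]
contact_force: [0.1, -1.0, 0.0]
gripper_width: 85.5
```

```bash
python3 - <<'E'
from h import *
import pickle
D={"st":read_state()}
for n in("wrist","scene","side"): D[n]=get_image(n)
pickle.dump(D,open("d1.pkl","wb"));cv2.imwrite("pics/wrist1.png",D["wrist"]["color"])
print(D["st"]["position"],D["st"]["ee_rot"])
for p in((476,16,112),(555,31,90),(664,36,90),(666,197,6)): print(p,proj(D["wrist"],p,D["st"]).round(0))
E
```

```text
[475.63302314  15.973078   403.70715831] [-4.04619278e-02  9.99180656e-01  8.66839717e-04 -3.12363694e-04]
(476, 16, 112) [319. 198.]
(555, 31, 90) [328. 269.]
(664, 36, 90) [324. 359.]
(666, 197, 6) [443. 319.]
```

View pics/wrist1.png

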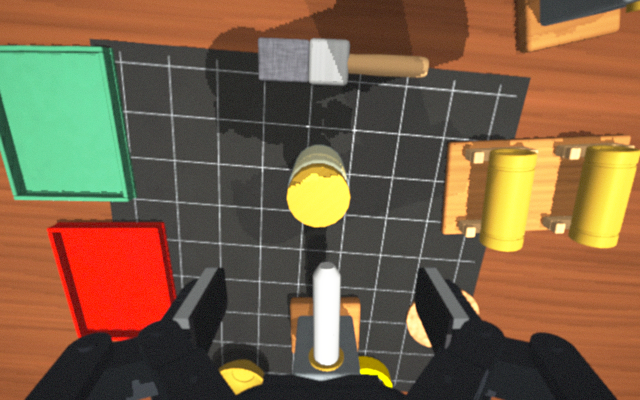

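The wrist view shows the lid at (319,197), matching the projected jar (476,16). The pin runs from (326,264) to (326,352), the sleeves are at (508,200) and (602,195), the coaster is at (443,318), and the green and red trays are at (65,120) and (120,275). Grasping the jar now.

>>> apply_moves(fingers=[0,0,0,0,0,1,1,1,1,1], dp=[[0,0,-5],[0,0,-10],[0,0,-15],[0,0,-17.4],[0,0,-17.4],[0,0,-17.4],[0,0,-17.4],[0,0,-17.4],[0,0,-17.4],[0,0,-17.4]], yaw=[-1,-2,-3,-4,-4,-4,-4,-4,-4,-4])

```text
clock: 2.3
position: [476.5, 16.0, 232.1]
ee_rot: [-0.011, 1.0, 0.001, 0.002]
contact_force: [-0.9, -2.0, 5.8]
gripper_width: 54.4
```

```bash
cat > m4.py <<'E'
from h import *
import pickle
D=pickle.load(open("d1.pkl","rb"));W=D["wrist"];st=D["st"];H=cv2.cvtColor(W["color"],cv2.COLOR_BGR2HSV)
g=W["color"].astype(int)
# pin rows
pts=[]
for v in range(272,345,4):
    r=np.where((g[v,300:352].min(1)>120))[0]+300
    pts.append((v,r.min(),r.max()))
pts=np.array(pts);print(pts.tolist())
c=np.polyfit(pts[:,0],(pts[:,1]+pts[:,2])/2,1); mid=lambda v:(np.polyval(c,v),v)
p1,p2=onz(W,mid(275),90,st),onz(W,mid(340),90,st)
print("pin",p1.round(1),p2.round(1),"yaw",np.degrees(np.arctan2(p2[1]-p1[1],p2[0]-p1[0])),mid(264))
print(g[255:275,326].min(1).tolist())
# sleeves
m=cv2.inRange(H,np.array((20,110,70)),np.array((32,255,255)))
for x0,x1 in((475,550),(560,640)):
    q=[]
    for v in range(165,232,3):
        r=np.where(m[v,x0:x1])[0]+x0; q.append((v,r.min(),r.max()))
    q=np.array(q); cc=np.polyfit(q[:,0],(q[:,1]+q[:,2])/2,1); print(q[::7].tolist())
    A,B=[onz(W,(np.polyval(cc,v),v),50,st) for v in(165,231)]
    rows=np.where(m[:,int(np.polyval(cc,198))])[0]; rows=rows[(rows>120)&(rows<270)]
    print("sleeve axis",A.round(1),B.round(1),"yaw",np.degrees(np.arctan2(B[1]-A[1],B[0]-A[0])),rows.min(),rows.max(),[onz(W,(np.polyval(cc,v),v),z,st).round(1).tolist() for v,z in((rows.min(),66),(rows.max(),45))])
# trays: inner rim corners
for nm,lo,hi,b in(("green",(65,80,40),(90,255,255),(0,0,200,230)),("red",(0,180,60),(6,255,255),(0,200,200,345))):
    mm=np.zeros_like(m);mm[b[1]:b[3],b[0]:b[2]]=cv2.inRange(H,np.array(lo),np.array(hi))[b[1]:b[3],b[0]:b[2]]
    k=max(cv2.findContours(mm,0,2)[0],key=cv2.contourArea);ap=cv2.approxPolyDP(k,6,True)[:,0];print(nm,[(p.tolist(),onz(W,p,20,st).round(0)[:2].tolist()) for p in ap])
E
python3 m4.py
```

```text
[[272, 315, 338], [276, 313, 340], [280, 313, 340], [284, 300, 340], [288, 313, 340], [292, 313, 340], [296, 313, 339], [300, 313, 339], [304, 314, 339], [308, 314, 339], [312, 314, 339], [316, 314, 339], [320, 314, 339], [324, 314, 339], [328, 314, 339], [332, 314, 339], [336, 314, 339], [340, 314, 339], [344, 314, 338]]
pin [561.3  29.2  90. ] [638.6  36.9  90. ] yaw 5.668709684556951 (np.float64(325.36491228070184), 264)
[56, 58, 56, 61, 56, 61, 75, 117, 124, 125, 124, 121, 125, 148, 227, 255, 255, 254, 254, 254]
[[165, 489, 536], [186, 486, 549], [207, 484, 549], [228, 475, 543]]
sleeve axis [446.1 212.2  50. ] [516.9 221.6  50. ] yaw 7.533359786687881 149 250 [[428.4, 200.3, 66.0], [541.4, 227.9, 45.0]]
[[165, 583, 635], [186, 579, 631], [207, 575, 625], [228, 570, 620]]
sleeve axis [438.6 304.7  50. ] [509.7 313.9  50. ] yaw 7.394594746091876 146 247 [[418.4, 287.8, 66.0], [530.5, 321.1, 45.0]]
green [([0, 46], [375.0, -305.0]), ([0, 150], [479.0, -328.0]), ([14, 198], [533.0, -324.0]), ([135, 197], [521.0, -187.0]), ([112, 49], [369.0, -195.0])]
red [([47, 228], [567.0, -293.0]), ([78, 337], [721.0, -281.0]), ([136, 336], [713.0, -205.0]), ([176, 296], [647.0, -149.0]), ([163, 222], [549.0, -158.0])]
```

>>> apply_moves(fingers=[1,1,1,1,1,1,1,1,1,1], dp=[[0,0,2],[0,0,6],[0,0,10],[1,1,13],[4,4,13],[7,7,13],[10,10,13],[13.5,13,13],[17,16,13],[19,18.1,13]], yaw=[0,0,0,0,0,0,0,0,0,0])

```text
clock: 3.3
position: [667.9, 198.9, 361.4]
ee_rot: [-0.011, 1.0, 0.002, 0.002]
contact_force: [0.5, 0.0, -4.4]
gripper_width: 54.5
```

```bash
python3 - <<'E'
from h import *
import pickle
D=pickle.load(open("d1.pkl","rb"));W=D["wrist"];st=D["st"]
a,b=onz(W,(326.5,276),90,st),onz(W,(326.4,340),90,st);print("pin",a,b,np.degrees(np.arctan2(b[1]-a[1],b[0]-a[0])))
print("tip",onz(W,(326.5,264),95,st),"root",onz(W,(326.3,352),90,st))
st=read_state();print(st["position"],st["contact_force"],st["gripper_width"])
S=get_image("scene");V=get_image("side")
cv2.imwrite("pics/jar.png",np.hstack([cv2.resize(S["color"][80:300,260:480],(400,400)),cv2.resize(V["color"][110:290,190:370],(400,400))]))
E
```

```text
pin [562.28306425  30.2271126   90.        ] [638.64433015  36.67754447  90.        ] 4.828458469816183
tip [546.42134987  28.76924986  95.        ] root [654.31777966  37.91522583  90.        ]
[667.9280126  198.90083926 361.39442551] [ 0.52814293  0.02591216 -4.39014141] 54.45247374748351
```

View pics/jar.png

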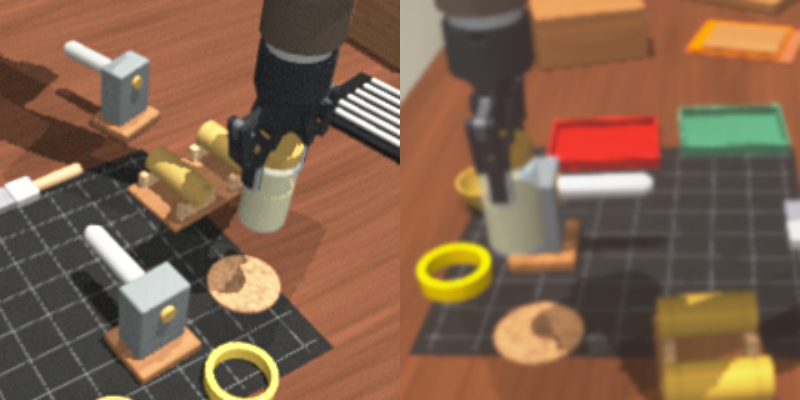

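The jar is held above the coaster (left half: jar at (265,200), coaster at (245,283)). Lowering it and letting go.

>>> apply_moves(fingers=[1,1,1,1,1,1,1,0.35,0,0], dp=[[0,-0.1,-4],[-0.1,-0.1,-8],[-0.1,-0.1,-10.5],[-0.1,-0.1,-11.7],[-0.1,-0.1,-12.2],[-0.1,-0.1,-12.4],[-0.1,-0.1,-12.4],[-0.1,-0.1,-12.3],[-0.1,-0.1,-12.3],[-0.1,-0.1,-12.3]], yaw=[0,0,0,0,0,0,0,0,0,0])

```text
clock: 4.4
position: [667.5, 199.1, 238.8]
ee_rot: [-0.012, 1.0, 0.003, 0.003]
contact_force: [-0.3, -0.1, 0.1]
gripper_width: 82.1
```

>>> apply_moves(fingers=[0,0,0,0,0,0,0,0,0,0], dp=[[0,0,4],[0,0,8],[0,0,12],[-2,0.5,15],[-6,2,16],[-10,3.5,16],[-14,5,16],[-18.7,6,16],[-18.7,6,16],[-18.7,6,16]], yaw=[0,0,0,0.5,1,2,3,3.4,3.4,3.4])

```text
clock: 5.4
position: [479.7, 259.5, 400.5]
ee_rot: [-0.043, 0.999, 0.004, 0.005]
contact_force: [-0.1, -0.3, 0.1]
gripper_width: 85.4
```

```bash
python3 - <<'E'
from h import *
import pickle
D={"st":read_state()}
for n in("wrist","scene","side"): D[n]=get_image(n)
pickle.dump(D,open("d2.pkl","wb"));cv2.imwrite("pics/wrist2.png",D["wrist"]["color"]);print(D["st"]["position"],D["st"]["ee_rot"])
E
```

```text
[479.71460817 259.53649486 400.45523961] [-0.04281744  0.99906528  0.00355584  0.00475337]
```

View pics/wrist2.png

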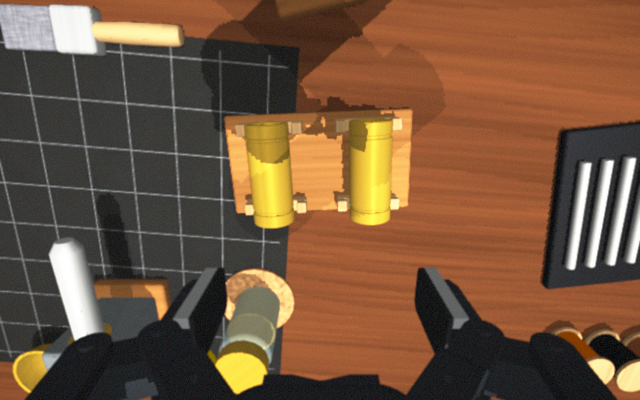

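The wrist view shows the sleeves at (271,175) and (371,170) on the rack. The jar stands on the coaster at (255,290), and the pin is at (60,245) to (95,330). Next I intersect the axis planes from several wrist views.

```bash
cat > m5.py <<'E'
from h import *
import pickle
def run(mask1d,seed):
    a=b=seed
    if not mask1d[seed]: return None
    while a>0 and mask1d[a-1]: a-=1
    while b<len(mask1d)-1 and mask1d[b+1]: b+=1
    return a-.5,b+.5
def plane(D,mask,line,n,rows=True):
    (u0,v0),(u1,v1)=line; ds=[];w=[]
    for t in np.linspace(0,1,n):
        u,v=u0+t*(u1-u0),v0+t*(v1-v0)
        r=run(mask[int(v)],int(u)) if rows else run(mask[:,int(u)],int(v))
        if r is None: continue
        e=[(x,int(v)) for x in r] if rows else [(int(u),y) for y in r]
        (o,a),(_,b)=[ray(D["wrist"],p,D["st"]) for p in e]; ds.append((a+b)/np.linalg.norm(a+b));w.append(r[1]-r[0])
    w=np.array(w);k=np.abs(w-np.median(w))<4;ds=np.array(ds)[k]
    nrm=np.linalg.svd(ds)[2][2]; return o,nrm,w.round(0).tolist(),k.sum()
def axis(pl):
    N=np.array([p[1] for p in pl]);c=np.array([p[1]@p[0] for p in pl])
    d=np.linalg.svd(N)[2][2] if len(pl)>2 else np.cross(N[0],N[1]); d/=np.linalg.norm(d); d*=np.sign(d[0]); 
    return np.linalg.lstsq(N,c,rcond=None)[0],d
D=[pickle.load(open(f"d{i}.pkl","rb")) for i in range(3)]
H=[cv2.cvtColor(d["wrist"]["color"],cv2.COLOR_BGR2HSV) for d in D]
yel=[cv2.inRange(h,np.array((20,140,50)),np.array((34,255,255)))>0 for h in H]
wh=[d["wrist"]["color"].min(2)>110 for d in D]
def rep(nm,pl,x):
    for p in pl: print("  ",p[2],p[3])
    p0,d=axis(pl)
    p=p0+d*(x-p0[0])/d[0]; print(nm,p.round(1),"yaw",np.degrees(np.arctan2(d[1],d[0])).round(2),"slope",np.degrees(d[2]).round(2))
if __name__=="__main__":
    rep("A",[plane(D[2],yel[2],((269,150),(272,200)),15),plane(D[1],yel[1],((510,172),(505,222)),15)],485)
    rep("B",[plane(D[2],yel[2],((371,145),(371,195)),15),plane(D[1],yel[1],((606,170),(599,220)),15)],480)
    pw=[plane(D[0],wh[0],((305,226),(375,221)),20,False),plane(D[1],wh[1],((326,277),(326,340)),20),plane(D[2],wh[2],((72,260),(88,320)),20)]
    for i,j in((0,1),(1,2),(0,2)): rep(f"pin{i}{j}",[pw[i],pw[j]],600)
    rep("pin all",pw,600)
E
python3 m5.py
```

```text
[41.0, 41.0, 42.0, 41.0, 41.0, 41.0, 41.0, 41.0, 41.0, 40.0, 41.0, 40.0, 40.0, 41.0, 41.0] 15
   [68.0, 54.0, 48.0, 47.0, 68.0, 48.0, 48.0, 59.0, 47.0, 67.0, 66.0, 45.0, 48.0, 51.0, 58.0] 6
A [485.  213.1  48.3] yaw 6.73 slope -0.26
   [43.0, 42.0, 42.0, 41.0, 41.0, 41.0, 41.0, 41.0, 41.0, 42.0, 41.0, 41.0, 41.0, 41.0, 41.0] 15
   [54.0, 53.0, 53.0, 54.0, 52.0, 53.0, 53.0, 52.0, 51.0, 52.0, 52.0, 52.0, 52.0, 52.0, 51.0] 15
B [480.  312.8  45.8] yaw 7.31 slope -0.22
   [29.0, 30.0, 29.0, 90.0, 29.0, 29.0, 31.0, 31.0, 31.0, 30.0, 30.0, 29.0, 30.0, 30.0, 50.0, 29.0, 30.0, 29.0, 29.0, 29.0] 18
   [28.0, 28.0, 28.0, 29.0, 28.0, 28.0, 28.0, 27.0, 27.0, 27.0, 27.0, 27.0, 27.0, 27.0, 27.0, 27.0, 27.0, 27.0, 27.0, 27.0] 20
pin01 [600.   33.1  91.6] yaw 4.32 slope -0.4
   [28.0, 28.0, 28.0, 29.0, 28.0, 28.0, 28.0, 27.0, 27.0, 27.0, 27.0, 27.0, 27.0, 27.0, 27.0, 27.0, 27.0, 27.0, 27.0, 27.0] 20
   [34.0, 34.0, 34.0, 34.0, 33.0, 34.0, 34.0, 33.0, 34.0, 33.0, 33.0, 33.0, 33.0, 32.0, 32.0, 32.0, 31.0, 31.0, 31.0, 31.0] 20
pin12 [600.   33.1  92.3] yaw 4.3 slope 0.46
   [29.0, 30.0, 29.0, 90.0, 29.0, 29.0, 31.0, 31.0, 31.0, 30.0, 30.0, 29.0, 30.0, 30.0, 50.0, 29.0, 30.0, 29.0, 29.0, 29.0] 18
   [34.0, 34.0, 34.0, 34.0, 33.0, 34.0, 34.0, 33.0, 34.0, 33.0, 33.0, 33.0, 33.0, 32.0, 32.0, 32.0, 31.0, 31.0, 31.0, 31.0] 20
pin02 [600.   32.9  92.1] yaw 4.08 slope 0.2
   [29.0, 30.0, 29.0, 90.0, 29.0, 29.0, 31.0, 31.0, 31.0, 30.0, 30.0, 29.0, 30.0, 30.0, 50.0, 29.0, 30.0, 29.0, 29.0, 29.0] 18
   [28.0, 28.0, 28.0, 29.0, 28.0, 28.0, 28.0, 27.0, 27.0, 27.0, 27.0, 27.0, 27.0, 27.0, 27.0, 27.0, 27.0, 27.0, 27.0, 27.0] 20
   [34.0, 34.0, 34.0, 34.0, 33.0, 34.0, 34.0, 33.0, 34.0, 33.0, 33.0, 33.0, 33.0, 32.0, 32.0, 32.0, 31.0, 31.0, 31.0, 31.0] 20
pin all [600.   33.   92.1] yaw 4.17 slope 0.23
```

```bash
python3 - <<'E'
from m5 import *
for nm,u in(("A",(269,273)),("B",(371,370))):
    r0=np.where(yel[2][100:160,u[0]])[0].min()+100; r1=np.where(yel[2][180:260,u[1]])[0].max()+180
    print(nm,r0,r1,[onz(D[2]["wrist"],(u[0],r0),z,D[2]["st"]).round(1).tolist() for z in(24,45,66)],onz(D[2]["wrist"],(u[1],r1),62,D[2]["st"]).round(1))
W=D[1]["wrist"];st=D[1]["st"]
print("tip",[(v,onz(W,(326.5,v),z,st).round(1).tolist()) for v,z in((262,82),(262,97),(270,100))])
E
```

```text
A 122 228 [[434.4, 206.7, 24.0], [432.2, 209.5, 45.0], [430.0, 212.4, 66.0]] [534.2 219.4  62. ]
B 118 224 [[421.8, 309.5, 24.0], [420.3, 306.1, 45.0], [418.9, 302.7, 66.0]] [521.9 316.2  62. ]
tip [(262, [551.4, 29.4, 82.0]), (262, [543.2, 28.5, 97.0]), (270, [549.9, 29.0, 100.0])]
```

>>> apply_moves(fingers=[0,0,0,0,0,0,0,0,0,0], dp=[[0.4,-2.5,-3],[0.5,-4.6,-6],[0.5,-4.6,-10],[0.5,-4.6,-14],[0.5,-4.6,-17],[0.5,-4.6,-19],[0.5,-4.6,-20],[0.5,-4.6,-20.2],[0.5,-4.6,-20.2],[0.5,-4.6,-20.2]], yaw=[1,2.3,2.3,2.3,2.3,2.3,2.3,2.3,2.3,2.3])

```text
clock: 6.55
position: [487.0, 213.4, 198.4]
ee_rot: [-0.061, 0.998, 0.004, 0.005]
contact_force: [0.1, -0.1, 0.8]
gripper_width: 85.3
```

```bash
cat > s.py <<'E'
from h import *
s=read_state();M=R.from_quat(s["ee_rot"]).as_matrix();p=s["position"]
print("t",s["clock"].__round__(2),"tcp",p.round(1),"grasp",(p+155*M[:,2]).round(1),"yaw",np.degrees(np.arctan2(M[1,1],M[0,1])).round(2)-90,"toolz",M[:,2].round(4),"F",s["contact_force"].round(1),"T",s["wrist_torque"].round(2),"w",round(s["gripper_width"],1))
E
python3 s.py
```

```text
t 6.55 tcp [487.  213.4 198.4] grasp [488.5 214.7  43.4] yaw 7.030000000000001 toolz [ 0.0095  0.0082 -0.9999] F [ 0.1 -0.1  0.8] T [-0.06  0.04 -0.01] w 85.3
```

>>> apply_moves(fingers=[1,1,1,1,1,1,1], dp=[[-0.2,-0.1,0],[-0.2,-0.1,0],[-0.2,-0.1,0],[-0.2,-0.1,0],[-0.2,-0.1,0],[-0.2,-0.1,0],[-0.2,-0.1,0]], yaw=[0,0,0,0,0,0,0])

```text
clock: 7.25
position: [485.1, 212.5, 199.3]
ee_rot: [-0.062, 0.998, 0.004, 0.005]
contact_force: [-1.3, -0.3, 5.9]
gripper_width: 40.9
```

```bash
python3 s.py
```

```text
t 7.25 tcp [485.1 212.5 199.3] grasp [486.7 213.8  44.3] yaw 7.060000000000002 toolz [ 0.0103  0.0085 -0.9999] F [-1.3 -0.3  5.9] T [-0.3   0.42  0.05] w 40.9
```

>>> apply_moves(fingers=[1,1,1,1,1,1,1,1,1,1], dp=[[0,0,2],[0,0,4.5],[-0.3,-4,4.5],[-0.6,-8,4.5],[-0.9,-12,4.5],[-1.1,-15.5,4.5],[-1.1,-18,4.5],[-1.1,-19,4.5],[-1.1,-19,4.5],[-1.1,-19,4.5]], yaw=[0,0,-0.5,-1,-1.5,-2,-2.5,-2.9,-2.9,-2.9])

```text
clock: 8.25
position: [474.2, 22.9, 244.1]
ee_rot: [-0.036, 0.999, 0.004, 0.005]
contact_force: [0.7, -0.2, -4.0]
gripper_width: 40.9
```

```bash
cat s.py > s2.py; python3 - <<'E'
exec(open("s.py").read())
from m5 import *
import pickle
D={"st":read_state()}
for n in("wrist","scene","side"): D[n]=get_image(n)
pickle.dump(D,open("d3.pkl","wb"))
print([proj(D["wrist"],q,D["st"]).round(0).tolist() for q in((473,23.7,90),(548,29.2,90),(600,33,90))])
cv2.imwrite("pics/ins.png",np.vstack([cv2.resize(D["wrist"]["color"][120:400,160:480],(800,350*2-340)),cv2.resize(D["side"]["color"][150:250,230:390],(800,240))]))
E
```

```text
t 8.25 tcp [474.2  22.9 244.1] grasp [475.8  24.1  89.1] yaw 4.150000000000006 toolz [ 0.0106  0.0082 -0.9999] F [ 0.7 -0.2 -4. ] T [0.08 0.03 0.04] w 40.9
[[318.0, 287.0], [319.0, 415.0], [319.0, 482.0]]
```

>>> apply_moves(fingers=[1,1,1,1,1,1,1], dp=[[1,0.07,0],[2,0.15,0],[2.5,0.18,0],[2.9,0.21,0],[3.2,0.24,0],[3.5,0.26,0],[3.5,0.26,0]], yaw=[0,0,0,0,0,0,0])

```text
clock: 9.1
position: [509.6, 26.0, 244.2]
ee_rot: [-0.037, 0.999, 0.004, 0.006]
contact_force: [0.2, 0.0, -3.5]
gripper_width: 41.0
```

```bash
python3 s.py
```

```text
t 9.1 tcp [509.6  26.  244.2] grasp [511.3  27.3  89.2] yaw 4.230000000000004 toolz [ 0.011   0.0082 -0.9999] F [ 0.2  0.  -3.5] T [-0.06  0.04 -0.05] w 41.0
```

>>> apply_moves(fingers=[1,1,1,1,1,1], dp=[[0.3,0.02,0],[0.6,0.04,0],[0.9,0.07,0],[1.2,0.09,0],[1.5,0.11,0],[1.5,0.11,0]], yaw=[0,0,0,0,0,0])

```text
clock: 9.7
position: [524.9, 26.9, 244.1]
ee_rot: [-0.037, 0.999, 0.004, 0.006]
contact_force: [0.6, -3.5, -5.1]
gripper_width: 40.6
```

```bash
python3 s.py
```

```text
t 9.7 tcp [524.9  26.9 244.1] grasp [526.6  28.1  89.1] yaw 4.219999999999999 toolz [ 0.0109  0.0078 -0.9999] F [ 0.6 -3.5 -5.1] T [-0.96 -0.1  -0.18] w 40.6
```

>>> apply_moves(fingers=[1,1,1,1,1,1], dp=[[0,-0.1,0],[0.3,-0.08,0],[0.6,-0.06,0],[0.9,-0.04,0],[1.2,-0.02,0],[1.2,-0.02,0]], yaw=[0,0,0,0,0,0])

```text
clock: 10.3
position: [537.4, 26.9, 244.1]
ee_rot: [-0.037, 0.999, 0.004, 0.006]
contact_force: [0.1, 0.3, -3.3]
gripper_width: 41.1
```

```bash
python3 s.py
```

```text
t 10.3 tcp [537.4  26.9 244.1] grasp [539.2  28.2  89.1] yaw 4.230000000000004 toolz [ 0.0116  0.008  -0.9999] F [ 0.1  0.3 -3.3] T [-0.01 -0.    0.  ] w 41.1
```

>>> apply_moves(fingers=[1,1,1,1,1], dp=[[0.15,0.01,0],[0.3,0.02,0],[0.45,0.03,0],[0.6,0.04,0],[0.6,0.04,0]], yaw=[0,0,0,0,0])

```text
clock: 10.8
position: [543.6, 27.3, 244.1]
ee_rot: [-0.037, 0.999, 0.004, 0.006]
contact_force: [0.1, 0.5, -2.6]
gripper_width: 41.0
```

```bash
python3 s.py
```

```text
t 10.8 tcp [543.6  27.3 244.1] grasp [545.5  28.6  89.1] yaw 4.230000000000004 toolz [ 0.0119  0.008  -0.9999] F [ 0.1  0.5 -2.6] T [-0.04  0.02 -0.  ] w 41.0
```

>>> apply_moves(fingers=[1,1,1,1,1], dp=[[0.1,0.01,0],[0.2,0.01,0],[0.3,0.02,0],[0.4,0.03,0],[0.4,0.03,0]], yaw=[0,0,0,0,0])

```text
clock: 11.3
position: [547.8, 27.6, 244.1]
ee_rot: [-0.037, 0.999, 0.004, 0.006]
contact_force: [-0.4, -0.3, -3.4]
gripper_width: 40.6
```

```bash
python3 s.py
```

```text
t 11.3 tcp [547.8  27.6 244.1] grasp [549.6  28.9  89.1] yaw 4.230000000000004 toolz [ 0.012   0.008  -0.9999] F [-0.4 -0.3 -3.4] T [-0.04  0.14  0.03] w 40.6
```

>>> apply_moves(fingers=[1,1,1,1,1], dp=[[0.1,0.01,0],[0.2,0.01,0],[0.3,0.02,0],[0.4,0.03,0],[0.4,0.03,0]], yaw=[0,0,0,0,0])

```text
clock: 11.8
position: [552.0, 28.0, 244.1]
ee_rot: [-0.037, 0.999, 0.004, 0.006]
contact_force: [-0.4, -0.2, -3.7]
gripper_width: 40.9
```

```bash
python3 s.py
```

```text
t 11.8 tcp [552.   28.  244.1] grasp [553.9  29.2  89.1] yaw 4.230000000000004 toolz [ 0.0122  0.0081 -0.9999] F [-0.4 -0.2 -3.7] T [ 0.01  0.01 -0.03] w 40.9
```

>>> apply_moves(fingers=[1,1,1,1,1,1], dp=[[0.15,0.01,0],[0.3,0.02,0],[0.5,0.04,0],[0.8,0.06,0],[1.1,0.08,0],[1.1,0.08,0]], yaw=[0,0,0,0,0,0])

```text
clock: 12.4
position: [563.5, 28.9, 244.1]
ee_rot: [-0.037, 0.999, 0.004, 0.007]
contact_force: [-0.3, 0.1, -3.8]
gripper_width: 41.0
```

```bash
python3 s.py
```

```text
t 12.4 tcp [563.5  28.9 244.1] grasp [565.5  30.1  89.1] yaw 4.230000000000004 toolz [ 0.0127  0.0081 -0.9999] F [-0.3  0.1 -3.8] T [-0.11  0.01 -0.02] w 41.0
```

This sleeve is past where the collar would stop it, so it fits. Sliding it on home.

>>> apply_moves(fingers=[1,1,1,1,1,1,1,1], dp=[[0.5,0.04,0],[1.0,0.07,0],[1.5,0.11,0],[2.0,0.15,0],[2.5,0.18,0],[3.0,0.22,0],[3.4,0.25,0],[3.4,0.25,0]], yaw=[0,0,0,0,0,0,0,0])

```text
clock: 13.2
position: [598.1, 31.4, 244.1]
ee_rot: [-0.037, 0.999, 0.004, 0.007]
contact_force: [-1.0, 0.6, -3.3]
gripper_width: 40.9
```

```bash
python3 s.py
```

```text
t 13.2 tcp [598.1  31.4 244.1] grasp [600.1  32.7  89.1] yaw 4.219999999999999 toolz [ 0.0132  0.0082 -0.9999] F [-1.   0.6 -3.3] T [-0.01  0.03 -0.01] w 40.9
```

>>> apply_moves(fingers=[1,1,1,1,1,1], dp=[[0.15,0.01,0],[0.3,0.02,0],[0.45,0.03,0],[0.6,0.04,0],[0.7,0.05,0],[0.7,0.05,0]], yaw=[0,0,0,0,0,0])

```text
clock: 13.8
position: [605.2, 32.0, 244.1]
ee_rot: [-0.037, 0.999, 0.004, 0.007]
contact_force: [-0.5, -0.8, -3.9]
gripper_width: 40.9
```

```bash
python3 s.py
```

```text
t 13.8 tcp [605.2  32.  244.1] grasp [607.2  33.2  89.1] yaw 4.230000000000004 toolz [ 0.0134  0.0082 -0.9999] F [-0.5 -0.8 -3.9] T [-0.06  0.02  0.03] w 40.9
```

Continuing in 1 mm rows to feel the upright.

>>> apply_moves(fingers=[1,1,1,1,1], dp=[[0.1,0.01,0],[0.2,0.01,0],[0.3,0.02,0],[0.4,0.03,0],[0.4,0.03,0]], yaw=[0,0,0,0,0])

```text
clock: 14.3
position: [609.3, 32.3, 244.1]
ee_rot: [-0.037, 0.999, 0.004, 0.007]
contact_force: [0.3, -1.3, -4.0]
gripper_width: 41.1
```

```bash
python3 s.py
```

```text
t 14.3 tcp [609.3  32.3 244.1] grasp [611.4  33.6  89.1] yaw 4.230000000000004 toolz [ 0.0135  0.0082 -0.9999] F [ 0.3 -1.3 -4. ] T [-0.01  0.06  0.05] w 41.1
```

>>> apply_moves(fingers=[1,1,1,1,1], dp=[[0.1,0,0],[0.2,0,0],[0.3,0.0,0],[0.4,0.0,0],[0.4,0.0,0]], yaw=[0,0,0,0,0])

```text
clock: 14.8
position: [612.4, 32.1, 243.6]
ee_rot: [-0.037, 0.999, 0.004, 0.005]
contact_force: [-5.8, 0.3, -1.8]
gripper_width: 41.1
```

```bash
python3 s.py
```

```text
t 14.8 tcp [612.4  32.1 243.6] grasp [613.9  33.3  88.6] yaw 4.209999999999994 toolz [ 0.0097  0.0076 -0.9999] F [-5.8  0.3 -1.8] T [0.09 1.41 0.1 ] w 41.1
```

The sleeve stopped against the upright: Fx -5.8 N at the position expected for home. Withdrawing it along the axis.

>>> apply_moves(fingers=[1,1,1,1,1,1,1,1,1,1], dp=[[-0.4,0,0.05],[-1.5,-0.1,0.05],[-3,-0.2,0.05],[-4.5,-0.32,0.05],[-6,-0.43,0.05],[-7.5,-0.54,0.05],[-9,-0.65,0.05],[-10.5,-0.77,0.05],[-12,-0.88,0.05],[-13.5,-0.99,0.05]], yaw=[0,0,0,0,0,0,0,0,0,0])

```text
clock: 15.8
position: [476.5, 22.1, 244.6]
ee_rot: [-0.037, 0.999, 0.004, 0.006]
contact_force: [0.3, -0.6, -3.5]
gripper_width: 40.8
```

```bash
python3 s.py
```

```text
t 15.8 tcp [476.5  22.1 244.6] grasp [478.4  23.4  89.6] yaw 4.219999999999999 toolz [ 0.012   0.0082 -0.9999] F [ 0.3 -0.6 -3.5] T [-0.04  0.04 -0.03] w 40.8
```

>>> apply_moves(fingers=[1,1,1,1,1,1,1,1], dp=[[0,-2,2],[0,-5,5],[1,-8.5,9],[2,-12.5,12],[3,-16.5,14],[3,-20,15],[3,-22,15],[3,-22,15]], yaw=[0,0,0,0,0,0,0,0])

```text
clock: 16.6
position: [505.8, -200.0, 395.0]
ee_rot: [-0.035, 0.999, 0.004, 0.007]
contact_force: [0.3, -0.5, -4.6]
gripper_width: 41.0
```

```bash
python3 - <<'E'
exec(open("s.py").read())
import pickle
D={"st":read_state()}
for n in("wrist","scene","side"): D[n]=get_image(n)
pickle.dump(D,open("d4.pkl","wb"));cv2.imwrite("pics/wrist4.png",D["wrist"]["color"])
E
```

```text
t 16.6 tcp [ 505.8 -200.   395. ] grasp [ 508.  -198.8  240. ] yaw 3.989999999999995 toolz [ 0.014   0.0078 -0.9999] F [ 0.3 -0.5 -4.6] T [ 0.03  0.1  -0.03] w 41.0
```

View pics/wrist4.png

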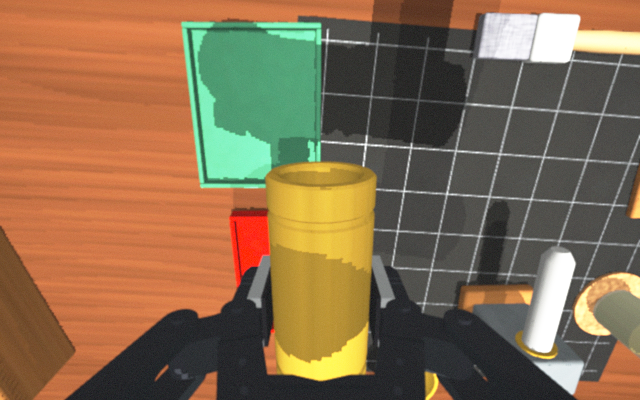

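The sleeve is held level at (320,260). The green tray's corners are at (183,23), (319,23) and (202,187), and the red tray's top-left corner is at (233,213).

```bash
python3 - <<'E'
from h import *
import pickle
D=pickle.load(open("d4.pkl","rb"));W=D["wrist"];st=D["st"]
c=[onz(W,p,20,st)[:2] for p in((183,23),(320,23),(202,187),(323,185))]
print(np.round(c,1).tolist(),"centre", ((c[1]+c[2])/2).round(1))
print("long edge yaw",np.degrees(np.arctan2(*(c[2]-c[0])[::-1])),"short edge yaw-90",np.degrees(np.arctan2(*(c[1]-c[0])[::-1]))-90, np.linalg.norm(c[2]-c[0]),np.linalg.norm(c[1]-c[0]))
r=onz(W,(233,213),20,st)[:2];print("red corner",r)
for y in(3,5): 
    a=np.radians(y);print(y,"red centre",r+80*np.array([np.cos(a),np.sin(a)])+65*np.array([-np.sin(a),np.cos(a)]))
D=pickle.load(open("d1.pkl","rb"));W=D["wrist"];st=D["st"]
print([onz(W,p,20,st)[:2].round(0).tolist() for p in((48,228),(164,222),(78,340))])
E
```

```text
[[377.1, -332.4], [368.6, -206.4], [534.5, -322.6], [523.6, -192.6]] centre [ 451.5 -264.5]
long edge yaw 3.5729032954007574 short edge yaw-90 3.8805775833299094 157.68998630372525 126.32555548487665
red corner [ 562.44689001 -289.86878838]
3 red centre [ 638.93541564 -220.77099212]
5 red centre [ 636.47734258 -218.14367358]
[[567.0, -292.0], [548.0, -157.0], [726.0, -282.0]]
```

>>> apply_moves(fingers=[1,1,1,1,1,1,1,1,1,1], dp=[[-2.5,-3,-4],[-5.5,-6.4,-8],[-5.5,-6.4,-12],[-5.5,-6.4,-15.5],[-5.5,-6.4,-18],[-5.5,-6.4,-19.5],[-5.5,-6.4,-20.5],[-5.5,-6.4,-21],[-5.5,-6.4,-21.3],[-5.5,-6.4,-21.3]], yaw=[0,0,0,0,0,0,0,0,0,0])

```text
clock: 17.75
position: [451.4, -261.3, 181.8]
ee_rot: [-0.037, 0.999, 0.004, 0.007]
contact_force: [-0.4, -0.3, -3.0]
gripper_width: 40.8
```

```bash
python3 s.py
```

```text
t 17.75 tcp [ 451.4 -261.3  181.8] grasp [ 453.4 -260.    26.8] yaw 4.25 toolz [ 0.013   0.0083 -0.9999] F [-0.4 -0.3 -3. ] T [ 0.01  0.07 -0.01] w 40.8
```

>>> apply_moves(fingers=[1,1,0.4,0.35,0.35,0.35,0.35,0.35,0.3,0], dp=[[0,0,-0.1],[0,0,-0.1],[0,0,-0.1],[0,0,-0.1],[0,0,-0.1],[0,0,1],[0,0,4],[0,0,8],[0,0,12],[0,1,16]], yaw=[0,0,0,0,0,0,0,0,0,0])

```text
clock: 18.75
position: [451.1, -251.7, 344.4]
ee_rot: [-0.037, 0.999, 0.004, 0.007]
contact_force: [0.8, 0.2, -0.9]
gripper_width: 72.6
```

```bash
python3 s.py
```

```text
t 18.75 tcp [ 451.1 -251.7  344.4] grasp [ 453.2 -250.5  189.4] yaw 4.189999999999998 toolz [ 0.0141  0.0076 -0.9999] F [ 0.8  0.2 -0.9] T [-0.01 -0.01 -0.02] w 72.6
```

>>> apply_moves(fingers=[0,0,0,0,0,0,0,0,0,0], dp=[[0.2,5,2],[0.4,10,4],[0.6,15,5],[0.8,20,5],[1,25,5],[1.2,30,5],[1.4,35,5],[1.6,40,5],[1.8,45,5],[1.9,49,5]], yaw=[0,0,0,1,1,1,2,2,3,3])

```text
clock: 19.75
position: [469.4, 240.2, 395.7]
ee_rot: [-0.063, 0.998, 0.004, 0.008]
contact_force: [1.0, 0.5, 1.5]
gripper_width: 85.4
```

```bash
python3 - <<'E'
exec(open("s.py").read())
import pickle
D={"st":read_state()}
for n in("wrist","scene","side"): D[n]=get_image(n)
pickle.dump(D,open("d5.pkl","wb"));cv2.imwrite("pics/wrist5.png",np.hstack([cv2.resize(D["wrist"]["color"][60:300,160:640],(480,240)),cv2.resize(D["scene"]["color"][200:360,120:400],(320,240))]))
print([proj(D["wrist"],p,D["st"]).round(0).tolist() for p in((428,306,45),(472,312,66),(521,318,62))])
E
```

```text
t 19.75 tcp [469.4 240.2 395.7] grasp [471.7 241.6 240.8] yaw 7.25 toolz [ 0.0151  0.0093 -0.9998] F [1.  0.5 1.5] T [-0.04 -0.05 -0.01] w 85.4
[[390.0, 140.0], [392.0, 191.0], [388.0, 237.0]]
```

View pics/wrist5.png

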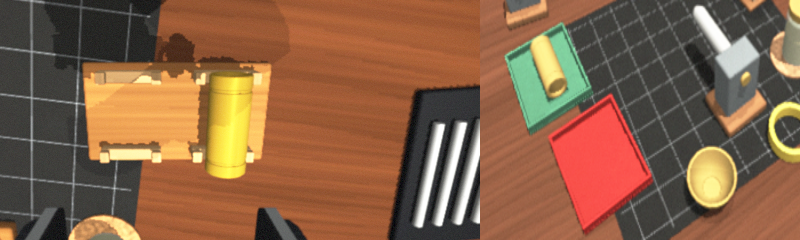

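The right half shows the first sleeve lying flat in the green tray at (550,65). The left half shows sleeve B still on the rack at (228,125). Taking B next.

>>> apply_moves(fingers=[0,0,0,0,0,0,0,0,0,0], dp=[[0,4,-3],[0,7,-6],[0,7,-10],[0,7,-14],[0,7,-16.5],[0,7,-18.5],[0,7,-19.5],[0,7,-19.7],[0,7,-19.7],[0,7,-19.7]], yaw=[0,0,0,0,0,0,0,0,0,0])

```text
clock: 20.9
position: [470.1, 310.9, 199.3]
ee_rot: [-0.065, 0.998, 0.005, 0.008]
contact_force: [-0.6, -0.4, -0.0]
gripper_width: 85.9
```

>>> apply_moves(fingers=[1,1,1,1,1,1,1], dp=[[0,0,0],[0,0,0],[0,0,0],[0,0,0],[0,0,0],[0,0,0],[0,0,0]], yaw=[0,0,0,0,0,0,0])

```text
clock: 21.6
position: [470.3, 311.0, 200.1]
ee_rot: [-0.065, 0.998, 0.005, 0.009]
contact_force: [-1.0, -1.1, 4.8]
gripper_width: 41.2
```

```bash
python3 s.py
```

```text
t 21.6 tcp [470.3 311.  200.1] grasp [472.9 312.8  45.1] yaw 7.439999999999998 toolz [ 0.0167  0.011  -0.9998] F [-1.  -1.1  4.8] T [-0.32  0.37 -0.06] w 41.2
```

>>> apply_moves(fingers=[1,1,1,1,1,1,1,1,1,1], dp=[[0,0,2],[0,0,4.5],[0.1,-4.5,4.5],[0.1,-9,4.5],[0.2,-13.5,4.5],[0.2,-18,4.5],[0.3,-22.5,4.5],[0.4,-26.5,4.5],[0.4,-28.9,4.5],[0.4,-28.9,4.5]], yaw=[0,0,-0.5,-1,-1.5,-2,-2.5,-3,-3.2,-3.2])

```text
clock: 22.6
position: [473.1, 19.3, 244.1]
ee_rot: [-0.034, 0.999, 0.004, 0.007]
contact_force: [-0.5, 0.0, -2.4]
gripper_width: 40.9
```

```bash
python3 s.py
```

```text
t 22.6 tcp [473.1  19.3 244.1] grasp [475.3  20.7  89.1] yaw 3.950000000000003 toolz [ 0.0141  0.0093 -0.9999] F [-0.5  0.  -2.4] T [0.05 0.07 0.03] w 40.9
```

>>> apply_moves(fingers=[1,1,1,1,1,1,1,1], dp=[[0,0.28,0.07],[0,0.28,0.07],[1,0.35,0.07],[2,0.43,0.07],[2.6,0.47,0.07],[3.2,0.52,0.07],[3.6,0.55,0.07],[3.6,0.55,0.07]], yaw=[0.25,0.25,0.25,0.25,0.25,0.25,0.25,0.25])

```text
clock: 23.4
position: [509.7, 24.9, 244.7]
ee_rot: [-0.037, 0.999, 0.004, 0.007]
contact_force: [0.0, -0.3, -2.3]
gripper_width: 40.6
```

```bash
python3 s.py
```

```text
t 23.4 tcp [509.7  24.9 244.7] grasp [511.9  26.4  89.7] yaw 4.200000000000003 toolz [ 0.0143  0.0094 -0.9999] F [ 0.  -0.3 -2.3] T [-0.01  0.07 -0.02] w 40.6
```

>>> apply_moves(fingers=[1,1,1,1,1,1,1], dp=[[0.4,0.01,0.01],[0.8,0.03,0.01],[1.2,0.06,0.01],[1.6,0.09,0.01],[2.0,0.12,0.01],[2.3,0.14,0.01],[2.3,0.14,0.01]], yaw=[0,0,0,0,0,0,0])

```text
clock: 24.1
position: [533.1, 26.4, 244.7]
ee_rot: [-0.037, 0.999, 0.004, 0.007]
contact_force: [-0.5, -0.3, -2.0]
gripper_width: 41.0
```

```bash
python3 s.py
```

```text
t 24.1 tcp [533.1  26.4 244.7] grasp [535.4  27.8  89.7] yaw 4.189999999999998 toolz [ 0.0145  0.0094 -0.9998] F [-0.5 -0.3 -2. ] T [-0.03  0.01 -0.04] w 41.0
```

>>> apply_moves(fingers=[1,1,1,1,1,1], dp=[[0.2,0.01,0],[0.4,0.03,0],[0.6,0.04,0],[0.75,0.05,0],[0.9,0.07,0],[0.9,0.07,0]], yaw=[0,0,0,0,0,0])

```text
clock: 24.7
position: [542.3, 27.1, 244.7]
ee_rot: [-0.037, 0.999, 0.004, 0.008]
contact_force: [1.1, -1.0, -2.2]
gripper_width: 41.2
```

```bash
python3 s.py
```

```text
t 24.7 tcp [542.3  27.1 244.7] grasp [544.6  28.6  89.8] yaw 4.200000000000003 toolz [ 0.0148  0.0095 -0.9998] F [ 1.1 -1.  -2.2] T [-0.04  0.04  0.01] w 41.2
```

Now 1 mm rows, feeling for the collar.

>>> apply_moves(fingers=[1,1,1,1], dp=[[0.1,0.01,0],[0.2,0.01,0],[0.3,0.02,0],[0.3,0.02,0]], yaw=[0,0,0,0])

```text
clock: 25.1
position: [545.2, 27.2, 244.7]
ee_rot: [-0.037, 0.999, 0.004, 0.007]
contact_force: [-1.2, -0.8, -1.9]
gripper_width: 40.6
```

```bash
python3 s.py
```

```text
t 25.1 tcp [545.2  27.2 244.7] grasp [547.4  28.6  89.7] yaw 4.189999999999998 toolz [ 0.0141  0.0092 -0.9999] F [-1.2 -0.8 -1.9] T [-0.12  0.22 -0.03] w 40.6
```

>>> apply_moves(fingers=[1,1,1,1], dp=[[0.1,0.01,0],[0.15,0.01,0],[0.2,0.01,0],[0.2,0.01,0]], yaw=[0,0,0,0])

```text
clock: 25.5
position: [546.3, 27.0, 244.5]
ee_rot: [-0.036, 0.999, 0.004, 0.006]
contact_force: [-5.5, -0.8, 0.6]
gripper_width: 40.9
```

```bash
python3 s.py
```

```text
t 25.5 tcp [546.3  27.  244.5] grasp [548.   28.3  89.5] yaw 4.170000000000002 toolz [ 0.011   0.0085 -0.9999] F [-5.5 -0.8  0.6] T [-0.14  1.4   0.03] w 40.9
```

It stops hard at the collar: Fx -5.5 N, 64 mm short of the other sleeve's home position against 65 mm expected. Withdrawing without forcing it.

>>> apply_moves(fingers=[1,1,1,1,1,1,1,1,1,1], dp=[[-0.3,0,0.02],[-1.2,-0.07,0.02],[-2.4,-0.16,0.02],[-3.6,-0.25,0.02],[-5,-0.35,0.02],[-6.5,-0.46,0.02],[-8,-0.6,0.02],[-8,-2,3],[-8,-5,7],[-7,-8,11]], yaw=[0,0,0,0,0,0,0,0,0,0])

```text
clock: 26.5
position: [474.1, -52.9, 354.8]
ee_rot: [-0.037, 0.999, 0.004, 0.005]
contact_force: [2.1, 0.7, -3.7]
gripper_width: 40.4
```

```bash
python3 s.py
```

```text
t 26.5 tcp [474.1 -52.9 354.8] grasp [475.5 -51.6 199.8] yaw 4.269999999999996 toolz [ 0.0094  0.0086 -0.9999] F [ 2.1  0.7 -3.7] T [-0.01 -0.25 -0.02] w 40.4
```

>>> apply_moves(fingers=[1,1,1,1,1,1,1,1,1,1], dp=[[3,-3,0],[6,-6,0],[9,-9.2,0],[12,-12.4,0],[15,-15.4,0],[16.3,-16.8,-1],[16.3,-16.8,-5],[16.3,-16.8,-9],[16.3,-16.8,-12],[16.3,-16.8,-12]], yaw=[0,0,0,0,0,0,0,0,0,0])

```text
clock: 27.5
position: [634.3, -220.3, 228.9]
ee_rot: [-0.037, 0.999, 0.006, -0.001]
contact_force: [-0.6, -0.6, -3.8]
gripper_width: 40.6
```

```bash
python3 - <<'E'
exec(open("s.py").read())
D={n:get_image(n) for n in("scene","side")}
cv2.imwrite("pics/red.png",np.hstack([cv2.resize(D["scene"]["color"][190:370,120:360],(480,360)),cv2.resize(D["side"]["color"][120:240,220:380],(320,240)).copy() if 0 else cv2.resize(D["side"]["color"][110:245,240:360],(320,360))]))
E
```

```text
t 27.5 tcp [ 634.3 -220.3  228.9] grasp [ 633.9 -218.5   73.9] yaw 4.189999999999998 toolz [-0.0029  0.0114 -0.9999] F [-0.6 -0.6 -3.8] T [-0.05  0.15 -0.02] w 40.6
```

View pics/red.png

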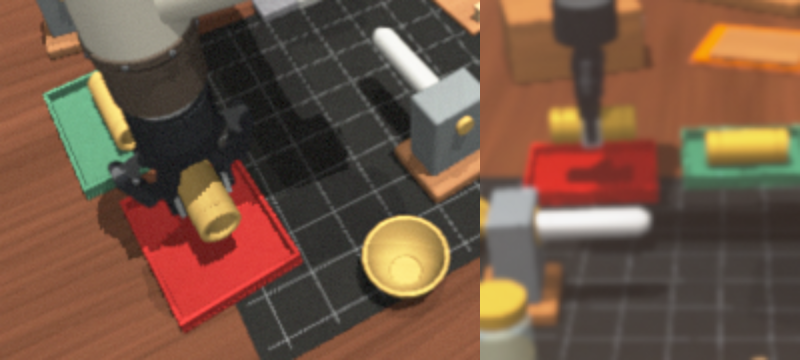

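The sleeve hangs centred over the red tray (left half (210,205); right half above (590,165)), and the other sleeve is in the green tray. Lowering and releasing.

>>> apply_moves(fingers=[1,1,1,1,1,1,1,1], dp=[[0.2,-0.1,-1.5],[0.3,-0.1,-3],[0.3,-0.1,-3.8],[0.3,-0.1,-4.3],[0.3,-0.1,-4.6],[0.3,-0.1,-4.7],[0.3,-0.1,-4.7],[0.3,-0.1,-4.7]], yaw=[0,0,0,0,0,0,0,0])

```text
clock: 28.4
position: [640.3, -221.8, 188.7]
ee_rot: [-0.038, 0.999, 0.004, 0.005]
contact_force: [0.2, -0.4, -2.6]
gripper_width: 40.8
```

```bash
python3 s.py
```

```text
t 28.4 tcp [ 640.3 -221.8  188.7] grasp [ 641.8 -220.6   33.7] yaw 4.319999999999993 toolz [ 0.0098  0.0077 -0.9999] F [ 0.2 -0.4 -2.6] T [-0.04 -0.    0.03] w 40.8
```

>>> apply_moves(fingers=[1,1,1,1,0.4,0.35,0.35,0.35], dp=[[0,0,-0.3],[0,0,-0.6],[0,0,-0.75],[0,0,-0.75],[0,0,-0.75],[0,0,-0.75],[0,0,-0.75],[0,0,-0.75]], yaw=[0,0,0,0,0,0,0,0])

```text
clock: 29.2
position: [640.4, -221.9, 181.4]
ee_rot: [-0.038, 0.999, 0.004, 0.005]
contact_force: [1.5, -0.2, -0.1]
gripper_width: 55.6
```

>>> apply_moves(fingers=[0.35,0.35,0.35,0.35,0.2,0,0,0], dp=[[0,0,1.5],[0,0,4.5],[0,0,8],[0,0,12],[0,2,15],[0,6,18],[0,10,18],[0,10,18]], yaw=[0,0,0,0,0,0,0,0])

```text
clock: 30.0
position: [640.4, -118.1, 364.7]
ee_rot: [-0.04, 0.999, 0.004, 0.008]
contact_force: [-0.3, -0.9, -0.7]
gripper_width: 85.4
```

```bash
python3 - <<'E'
exec(open("s.py").read())
import pickle
D={"st":read_state()}
for n in("wrist","scene","side"): D[n]=get_image(n)
pickle.dump(D,open("d6.pkl","wb"))
cv2.imwrite("pics/end.png",np.hstack([cv2.resize(D["scene"]["color"][120:360,120:440],(480,360)),cv2.resize(D["side"]["color"][140:290,190:370],(320,360))]))
E
```

```text
t 30.0 tcp [ 640.4 -118.1  364.7] grasp [ 642.7 -116.8  209.7] yaw 4.609999999999999 toolz [ 0.0153  0.0084 -0.9998] F [-0.3 -0.9 -0.7] T [-0.05  0.02  0.03] w 85.4
```

View pics/end.png

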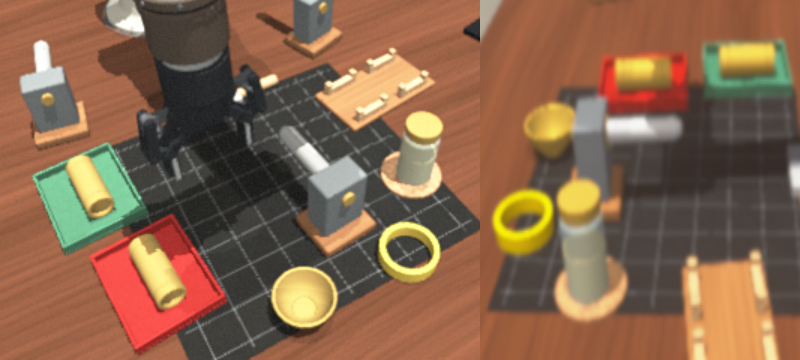

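The final view shows both sleeves flat in their trays (left half: green (90,187), red (157,270)) and the jar upright on the coaster at (418,150). The bowl (304,298), tape (409,250) and brush look untouched, and the gripper is clear. Handing in.

```bash
python3 -c "
from bench import *
s=read_state();print(s['clock'],abs(s['joint_vel']).max(),s['contact_force'].round(1));print(job_done())"
```

```text
30.15 0.023757851659980726 [-0.4 -0.3 -0.4]
the job is handed in; nothing more can be done
None
```

The job is done and handed in at 30.2 s of the 72 s allowed; the hand-in reported no verdict.

- **Jar:** It stands upright on the coaster. By my camera estimate it sits about 2–8 mm off the centre, with 30 mm allowed.
- **First sleeve (rack place nearer the pin):** It slid fully home, touching the upright with about 6 N, and now lies in the green tray.
- **Second sleeve:** It stopped at its collar with about 5.5 N, 64 mm short of the first sleeve's home position (65 mm expected). I did not force it, and it now lies in the red tray.

**Last checks:** The final scene and side pictures show both sleeves flat in their trays. The jar is upright, and the bowl, tape and brush look untouched. The gripper is empty and clear, with forces near zero.

**Disagreements and gaps:**
- The cameras put the pin at 92 mm and the sleeves at 46–48 mm, against 90 and 45 mm in the text. I used the text heights, and both sleeves went on freely.
- My image estimate of the pin tip, x ≈ 548 mm, was about 3–4 mm short of where contact showed it, about 552 mm.
- The first sleeve touched the pin lightly (about 3.5 N sideways) part way on. I shifted it 1 mm and it slid freely.
- I checked the bowl, tape and brush by eye only and did not measure their positions again.

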